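# Take a keyhole bracket off its screw

### The job

Two aluminium cradle brackets hang by keyholes on screws in the grey panel. Take down the long-armed one: lift it until the round hole is over the screw head, pull it off towards you, and set it down (do not drop it) standing upright on its foot in the middle of the black rubber mat, then let go. Leave the short-armed bracket hanging where it is and do not push the nut and hex key about.

Things in the scene. Friction and masses are not known exactly. Their poses are not given: they have to be found in the camera images.
- long_bracket_grip (a point): Bracket to take down: bare aluminium, about 220 g. Point: middle of the upright tongue at its front end, 72 mm above its underside, 18 below the tongue's top, 87 in front of its back face. Tongue: 18 mm wide in y, 26 in x; grip it from above across the 18 mm. Axes: x from tongue to back plate, into the panel (pull off along -x); y across; z up.
- long_bracket_hole (a point): Centre of the round part (36 mm dia) of its keyhole, mid-thickness of the 5 mm back plate (64 wide, 125 high), 74 mm above its underside. A 9 mm slot runs up from it. Hanging, the screw is at the slot's top, 30 mm above this point: lift 30 mm (8 either way) to bring the hole over the head, then pull at least 20 mm to clear it.
- long_bracket_foot (a point): Centre of the underside of its flat foot, 64 wide (y), 100 long (x), 6 thick, which runs from the back plate's bottom edge to the tongue; 37 mm further along x than the tongue's middle. Axes as the grip point. The underside hangs 55 mm above the bench.
- short_bracket_grip (a point): Tongue of the other bracket, same plate, keyhole and tongue but its foot reaches only 60 mm. It stays hanging. This point: middle of its tongue, 72 mm above its underside, 47 mm in front of its back face.
- screw_left (a point): Left screw in the panel, on its axis, 4 mm in front of the panel's face, 159 mm above the bench. Shank 6 mm dia, 8 long; head 16 mm dia, 4 thick (12 mm out in all). x axis points square into the panel. Either bracket may hang on it.
- screw_right (a point): Right screw, the same, 170 mm from the left one, same height. The panel (grey punched steel, 340 wide, 200 high, 8 thick) is fixed upright on the bench.
- mat_center (a point): Middle of the top of the black rubber mat, 220 x 220 mm, 3 mm thick, fixed on the bench, to the left of the panel and nearer the robot. x, y along its edges.
- big_nut: Loose steel hex nut 47 x 41 x 20 mm to the right of the panel; origin under its centre.
- hex_key: Loose dark hex key 87 mm long, 8 high, lying in front of the panel; origin under its centre.
Things that resemble listed ones, but are neither listed nor needed, are in the scene too. What is shaped like the part that bears long_bracket_grip but pink is not meant.

How it is judged:
On the way, in this order (a step that is already met when the one before it is completed fails the run):
1. the long bracket is lifted so that its round hole is over the screw (hole centre within 16 mm of the screw point) ((distance between long_bracket_hole and screw_left below 0.016 m or distance between long_bracket_hole and screw_right below 0.016 m)).
2. it is pulled off: its back plate is more than 25 mm in front of both screws (x of long_bracket_hole in the frame of screw_left below -0.025 m and x of long_bracket_hole in the frame of screw_right below -0.025 m), for 0.1 s.
At the end, for the whole second after the job is handed in: The long bracket stands at rest, upright (within about 6 degrees), its foot on the rubber mat with the foot's centre within 50 mm of the mat's centre; the short bracket still hangs within 20 mm of where it was and the loose nut and hex key lie within 30 mm of where they lay (horizontal distance between long_bracket_foot and mat_center below 0.05 m and z of long_bracket_foot in the frame of mat_center below 0.006 m and angle between long_bracket_foot's own z axis and vertical below 0.1 rad and distance of short_bracket_grip from where it was at the start of the episode below 0.02 m and distance of each of big_nut, hex_key from where it was at the start of the episode below 0.03 m and linear speed of long_bracket below 0.02 m/s); the robot touches nothing.
It fails at once if the long bracket is dropped: let go of, off its screw, more than 30 mm above the bench (height (world z) of long_bracket_foot above 0.033 m and contact force between the fingers and long_bracket below 0.01 N and distance between long_bracket_hole and screw_left above 0.06 m and distance between long_bracket_hole and screw_right above 0.06 m).
It fails at once if the short bracket is pushed or lifted by more than 30 mm (distance of short_bracket_grip from where it was at the start of the episode above 0.03 m).
It also fails if it takes over 38 s, if anything falls off the work surface, if the arm or the gripper's body presses on something with over 40 N, if the wrist force passes 120 N, or if a joint passes its speed limit or range.

### The arm

A 7-joint arm with a two-finger parallel gripper is mounted at the origin on a cart in front of the work surface, level with it; the furniture and walls round the work are solid. World frame = base frame: x ahead of the robot, y to its left, z up, the work surface at z = 0. Lengths are in m, angles in rad, forces in N, time in s.
With the tool pointing down it reaches from about 0.425 to 0.875 m from the base axis. Payload 4.7 kg.
Tool frame: the origin (TCP) lies midway between the tips of the shut fingers; the grasp point (between the pads) lies 19 mm behind it; x points along the fingers, y is the direction in which the jaws open and shut, and the axes are right-handed (so a half turn about x gives the same grasp; the last joint's range is limited). The gripper opens to 87 mm and grips with 3 to 60 N. Pads are 19 mm wide; open, the fingers measure 117 mm over their backs; the gripper's body (75 mm by 190 mm) begins 51 mm behind the grasp point.
Start: joints at [1.362, 0.321, -0.07, 1.45, 0.023, 1.371, -0.057], TCP at [0.144, -0.634, 0.223] pointing down, gripper open.
Joint ranges: [-2.86, 2.86], [-0.3, 2.09], [-1.38, 1.24], [0.06, 2.45], [-1.56, 4.7], [0.09, 2.05], [-2.69, 2.69]. Speed limits (rad/s): [2.57, 2.57, 3.14, 3.14, 3.14, 3.14, 3.14].

### API

Orientations are given as a rotation vector (axis times angle).
In Python, from bench import ctrl gives the robot as it stands. The module is installed in compiled form; this text tells all that it offers.
- The arm moves only by the shell command python3 -m jog 'ROWS' [FORCE]. ROWS is JSON, a list of rows, each an object with "rot": the turn, a rotation vector about the tool's x, y, z in units of 5 degrees (1.0 is 5 degrees), a list of three; "travel": the shift along the tool's x, y, z in units of 0.3 m (1.0 is 0.3 m), a list of three; "jaw": the closure, from -1 (fully open) to 1 (shut), so that 0 is half open. In form: [{"rot": [ax, ay, az], "travel": [tx, ty, tz], "jaw": jaw}, ...]. A call has 1 to 8 rows; each row shifts and turns the commanded pose from where the row before left it, along the tool's axes as they then stand; what a row does not reach is not made up. A row lasts 1/10 s, in which the tool goes at most 50 mm and 8.59 degrees, less where a joint would pass 70% of its speed; a pose out of reach is approached as far as the arm can. A call with a number of a shift or a turn outside -1 to 1 is refused whole. A call with a gripper value outside its range is refused whole. The fingers move at their own pace and stop on an object; FORCE is the grip in N (left out, the last holds). Time passes only in rows, so rows that do not move let the fingers close. It gives the time, the measured TCP pose, the force and the opening at its end, in the units of the state.
- ctrl.get_state(): the state, without advancing time (a new reading comes with each control period).
- ctrl.get_image(name): name is "scene" or "top" or "wrist"; returns the picture (400x640x3 uint8, red, green, blue); there is no depth.
- ctrl.camera_model(name): a dict with "mtx" (3x3 intrinsics, pixels), "extrinsics" (4x4, takes a point from world to camera coordinates); the wrist camera has in their place "hand_eye" (4x4, takes a point from camera to tool coordinates, whose origin is the TCP and whose axes are the tool frame's). Camera axes: x right, y up, looking along -z (the intrinsics and any distortion apply to the point x, -y, -z); pixel columns grow to the right and rows downward; lengths in m; the calibration is good to about 2 mm. The wrist camera is an equidistant fisheye: a pixel r from the principal point sees the ray r / f radians off the axis. A picture is of the moment at which its call begins: read the wrist's pose just before it. camera_model takes no time and is no camera call.
- ctrl.close_job(): hands the job in, once; it reports no verdict.
The state is a dict: "time": time; "joint_positions": joint angles; "qd": joint speeds; "joint_torque": joint torques, N m; "position": TCP position; "tool_rot": TCP orientation; "ft_force": force on the tool from outside, world axes, zero at the start; "torque": the same for the moment, N m; "grip_width": opening from 0.0 (shut) to 1.0 (fully open).
Only numpy, scipy, OpenCV 4.12 (cv2) and the standard library are available. Lean on these libraries where they do the work, as an engineer would, in place of code of your own. Each camera call takes 0.05 s, during which the arm holds its last target.

## Working session

There is one attempt and no reset: what is moved stays moved. The work goes in short steps, Python scripts to look and compute and a shell command to move; the robot and the scene stay as the last step left them, time stands still between calls to the robot, and variables do not carry over. Pictures are saved under pics/ and viewed, and the job is handed in when it is done.

```bash
mkdir -p pics
python3 - <<'E'
from bench import ctrl
import cv2
s=ctrl.get_state();print(s)
for n in["scene","top","wrist"]:
    cv2.imwrite(f"pics/{n}0.png",ctrl.get_image(n)[:,:,::-1]);print(n,ctrl.camera_model(n))
E
```

```text
{'time': 0.0, 'joint_positions': array([ 1.36208669,  0.32186542, -0.07004805,  1.45168521,  0.02261289,
        1.37079559, -0.05686217]), 'qd': array([ 0.00085051, -0.00013492, -0.00010801, -0.00054704, -0.0015037 ,
        0.00095958,  0.00061075]), 'joint_torque': array([-4.18747168e-04, -4.91282558e+01, -4.04196745e-01, -3.12524307e+01,
       -6.38259505e-02,  4.37610783e-02,  1.57180821e-04]), 'position': array([ 0.1434314 , -0.63340378,  0.22142856]), 'tool_rot': array([ 2.10405508,  0.23750703, -2.10477516]), 'ft_force': array([ 0.05488558,  0.72542188, -0.16503042]), 'torque': array([ 0.00960505, -0.02407329, -0.00145078]), 'grip_width': 0.9984696848600478}
scene {'mtx': array([[412.03524946,   0.        , 319.5008109 ],
       [  0.        , 412.03524946, 190.71579197],
       [  0.        ,   0.        ,   1.        ]]), 'extrinsics': array([[-0.87383857, -0.48621283,  0.00179916,  0.48882775],
       [ 0.22656544, -0.40391167,  0.88629761, -0.26205176],
       [-0.43020257,  0.77488867,  0.46311262, -0.7536622 ],
       [ 0.        ,  0.        ,  0.        ,  1.        
[... 254 characters left out ...]
[ 0.98895798, -0.01049086,  0.14782443, -0.57992146],
       [-0.14778086,  0.00481773,  0.9890084 , -1.00524708],
       [ 0.        ,  0.        ,  0.        ,  1.        ]])}
wrist {'mtx': array([[309.70691629,   0.        , 315.36218346],
       [  0.        , 309.70691629, 201.26844915],
       [  0.        ,   0.        ,   1.        ]]), 'hand_eye': array([[ 2.05488719e-04,  2.87258018e-01, -9.57853219e-01,
        -1.62614956e-01],
       [ 9.99999435e-01,  9.40236764e-04,  4.96505250e-04,
         6.00526152e-04],
       [ 1.04323392e-03, -9.57852779e-01, -2.87257662e-01,
        -7.96121018e-02],
       [ 0.00000000e+00,  0.00000000e+00,  0.00000000e+00,
         1.00000000e+00]])}
```

View pics/scene0.png

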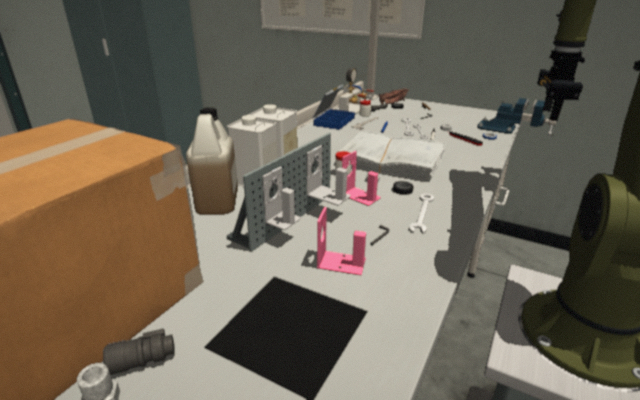

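View pics/top0.png

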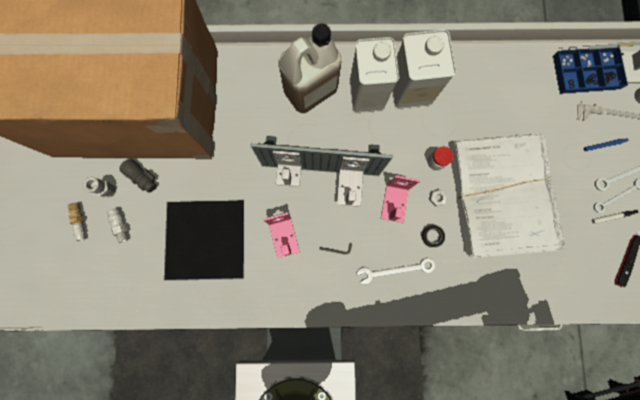

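View pics/wrist0.png

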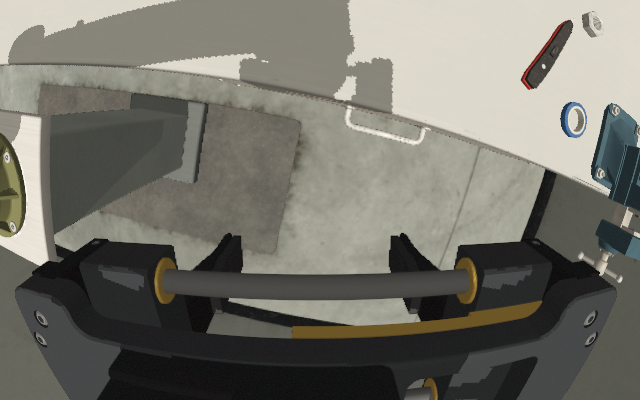

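The scene and top views show four similar brackets. In the top view they are: silver at (288,172), on the left screw with a short arm; silver at (350,185), on the right screw with a long arm; and pink at (283,233) and (397,198), standing on the bench. The silver one at (350,185) fits. I'll enlarge it to confirm and measure.

```bash
cat > h.py <<'E'
import numpy as np,cv2
from bench import ctrl
def ray(n,u,v):
    m=ctrl.camera_model(n);K=m["mtx"];E=m["extrinsics"]
    d=np.linalg.inv(K)@[u,v,1];d=np.array([d[0],-d[1],-d[2]])
    R=E[:3,:3];return -R.T@E[:3,3],R.T@d
def onz(n,u,v,z):
    o,d=ray(n,u,v);return o+d*(z-o[2])/d[2]
def proj(n,p):
    m=ctrl.camera_model(n);E=m["extrinsics"];c=E[:3,:3]@np.array(p)+E[:3,3]
    q=m["mtx"]@[c[0],-c[1],-c[2]];return q[:2]/q[2]
E
python3 - <<'E'
from h import *
t=cv2.imread("pics/top0.png");s=cv2.imread("pics/scene0.png")
cv2.imwrite("pics/tc.png",cv2.resize(t[125:265,240:440],None,fx=4,fy=4,interpolation=cv2.INTER_CUBIC))
cv2.imwrite("pics/sc.png",cv2.resize(s[120:280,220:400],None,fx=3.7,fy=3.7,interpolation=cv2.INTER_CUBIC))
for u,v in[(166,202),(243,201),(242,279),(164,278)]:print(onz("top",u,v,.003))
E
```

```text
[0.58999541 0.36599635 0.003     ]
[0.59055368 0.14709382 0.003     ]
[0.37244636 0.14613912 0.003     ]
[0.3775828 0.3615856 0.003    ]
```

View pics/tc.png

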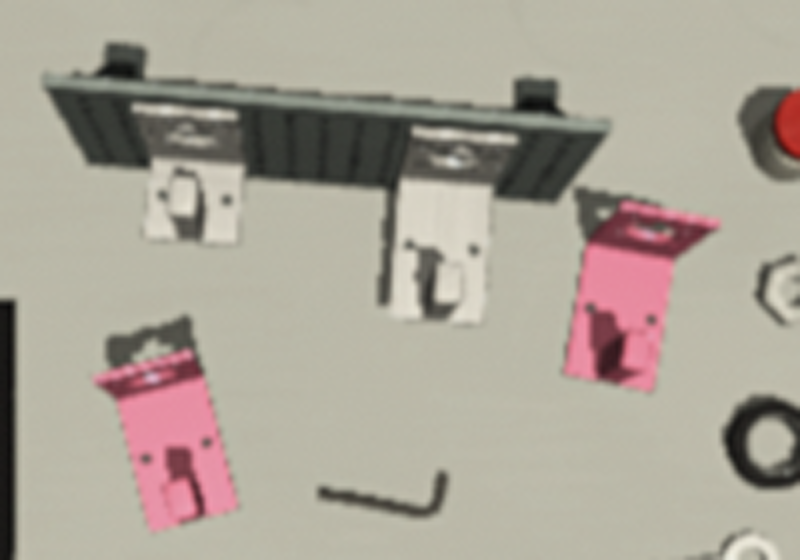

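View pics/sc.png

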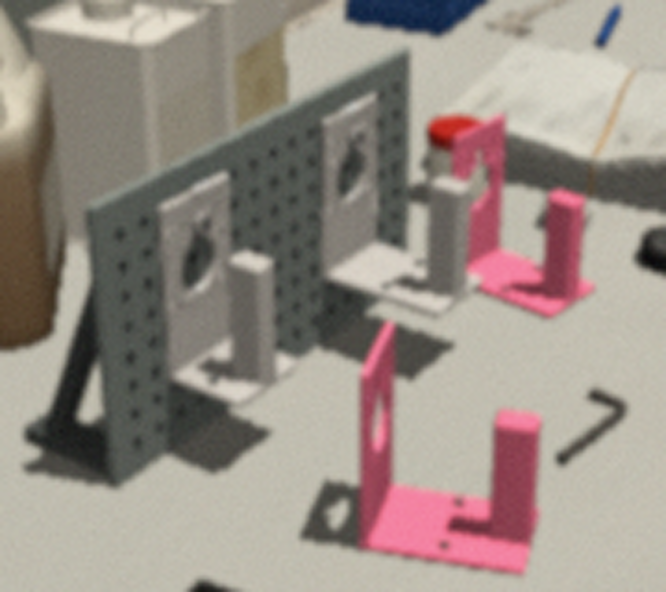

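Run:
```python
from h import *
a=onz("top",251.25,144.5,.2);b=onz("top",392,155.5,.2);print(a,b,np.linalg.norm(a-b))
d=(a-b)[:2];print("yaw deg of panel normal(x into panel)",np.degrees(np.arctan2(-d[0],d[1])))
# foot corners of long bracket (z .061 top): crop coords
for c in[(390,320),(486,324),(496,183),(402,180)]:print(onz("top",240+c[0]/4,125+c[1]/4,.061))
print(onz("top",240+410/4,125+128/4,.18),onz("top",240+518/4,125+136/4,.18))
```

```text
[0.6960123  0.09283305 0.2       ] [ 0.66563915 -0.24128812  0.2       ] 0.33549885429674176
yaw deg of panel normal(x into panel) -5.194173085728626
[ 0.56801061 -0.11828822  0.061     ]
[ 0.56460456 -0.18286322  0.061     ]
[ 0.66166356 -0.19248585  0.061     ]
[ 0.66442263 -0.12836079  0.061     ]
[ 0.66860342 -0.12530513  0.18      ] [ 0.66294891 -0.19062356  0.18      ]
```

```bash
cat >> h.py <<'E'
def box(x0,x1,y0,y1,z0,z1):
    c=[(x,y,z) for x in(x0,x1) for y in(y0,y1) for z in(z0,z1)]
    return [(c[i],c[j]) for i in range(8) for j in range(i) if sum(a!=b for a,b in zip(c[i],c[j]))==1]
LONG=box(-.1,0,-.032,.032,0,.006)+box(-.005,0,-.032,.032,0,.125)+box(-.1,-.074,-.009,.009,.006,.09)
def wpt(p,x,y,yaw,z0):
    c,s=np.cos(yaw),np.sin(yaw);return np.array([x+c*p[0]-s*p[1],y+s*p[0]+c*p[1],z0+p[2]])
def overlay(img,n,pose,x0,y0,w,h,f,out):
    im=cv2.resize(img[y0:y0+h,x0:x0+w],None,fx=f,fy=f,interpolation=cv2.INTER_CUBIC)
    for a,b in LONG:
        q=[((proj(n,wpt(p,*pose))-[x0,y0]+.5)*f-.5).round().astype(int) for p in(a,b)]
        cv2.line(im,tuple(map(int,q[0])),tuple(map(int,q[1])),(0,0,255),1)
    cv2.imwrite(out,im)
E
python3 - <<'E'
from h import *
from scipy.optimize import least_squares
T=[((-.1,.032,.006),(390,320)),((-.1,-.032,.006),(486,324)),((0,.032,.125),(410,128)),((0,-.032,.125),(518,136))]
f=lambda q:np.concatenate([proj("top",wpt(p,q[0],q[1],q[2],.055))-[240+c[0]/4,125+c[1]/4] for p,c in T])
r=least_squares(f,[.665,-.16,-.09]);print(r.x,r.fun)
t=cv2.imread("pics/top0.png");s=cv2.imread("pics/scene0.png")
p=(*r.x,.055)
overlay(t,"top",p,320,140,80,80,7,"pics/ot.png");overlay(s,"scene",p,290,130,80,80,7,"pics/os.png")
cv2.imwrite("pics/o.png",np.hstack([cv2.resize(cv2.imread("pics/"+k+".png"),(400,400)) for k in("ot","os")]))
E
```

```text
[ 0.66589285 -0.15793977 -0.07339636] [ 0.14659792 -0.18468152 -0.11876725  0.29164236  0.30045901  0.14294003
 -0.32538935 -0.23655902]
```

View pics/o.png

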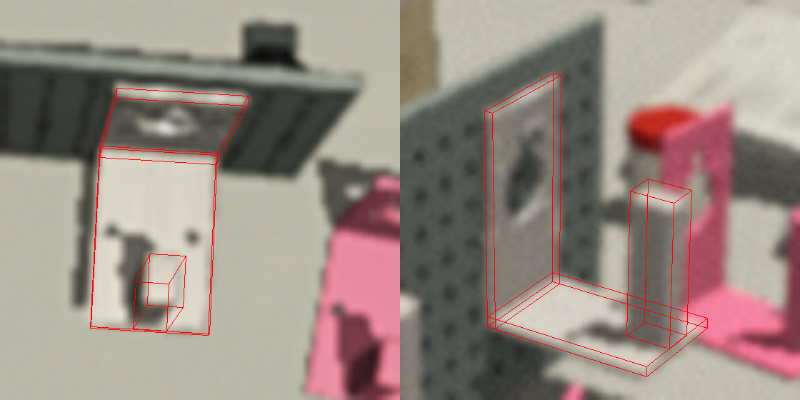

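```bash
cat >> h.py <<'E'
from scipy.spatial.transform import Rotation as Ro
def todo(tgt,yaw,p=True):
    """tool x down, tool z horizontal at yaw; print remaining in tool axes"""
    s=ctrl.get_state();R=Ro.from_rotvec(s["tool_rot"]);c,n=np.cos(yaw),np.sin(yaw)
    G=Ro.from_matrix(np.array([[0,-n,c],[0,c,n],[-1,0,0]]))
    d=np.array(tgt)-s["position"]
    print("t",s["time"],"pos",s["position"].round(4),"grip",round(s["grip_width"],3),"F",s["ft_force"].round(1))
    print("world d",d.round(4),"tool units",(R.inv().apply(d)/.3).round(3),"rot units(5deg)",((R.inv()*G).as_rotvec(degrees=True)/5).round(2))
    return R
E
python3 - <<'E'
from h import *
R=todo((.579,-.151,.24),-.085);print(R.as_matrix().round(3))
for c in[(620,205),(720,225)]:print(onz("top",240+c[0]/4,125+c[1]/4,.125))
E
```

```text
t 0.15 pos [ 0.1435 -0.6335  0.2217] grip 1.001 F [ 0.5 -0.5  0.1]
world d [0.4355 0.4825 0.0183] tool units [-0.059 -1.248 -1.771] rot units(5deg) [-3.247e+01 -2.000e-02  0.000e+00]
[[-0.     0.221 -0.975]
 [ 0.001 -0.975 -0.221]
 [-1.    -0.001  0.   ]]
[ 0.63156839 -0.26261811  0.125     ]
[ 0.61789169 -0.32584734  0.125     ]
```

```bash
python3 -m jog '[{"rot":[0,0,0],"travel":[-0.012,-0.078,-0.11],"jaw":-1},{"rot":[0,0,0],"travel":[-0.012,-0.078,-0.11],"jaw":-1},{"rot":[0,0,0],"travel":[-0.012,-0.078,-0.11],"jaw":-1},{"rot":[0,0,0],"travel":[-0.012,-0.078,-0.11],"jaw":-1},{"rot":[0,0,0],"travel":[-0.012,-0.078,-0.11],"jaw":-1},{"rot":[0,0,0],"travel":[-0.012,-0.078,-0.11],"jaw":-1},{"rot":[0,0,0],"travel":[-0.012,-0.078,-0.11],"jaw":-1},{"rot":[0,0,0],"travel":[-0.012,-0.078,-0.11],"jaw":-1}]' 30
python3 -m jog '[{"rot":[0,0,0],"travel":[-0.012,-0.078,-0.11],"jaw":-1},{"rot":[0,0,0],"travel":[-0.012,-0.078,-0.11],"jaw":-1},{"rot":[0,0,0],"travel":[-0.012,-0.078,-0.11],"jaw":-1},{"rot":[0,0,0],"travel":[-0.012,-0.078,-0.11],"jaw":-1},{"rot":[0,0,0],"travel":[-0.012,-0.078,-0.11],"jaw":-1},{"rot":[0,0,0],"travel":[-0.012,-0.078,-0.11],"jaw":-1},{"rot":[0,0,0],"travel":[-0.012,-0.078,-0.11],"jaw":-1},{"rot":[0,0,0],"travel":[-0.012,-0.078,-0.11],"jaw":-1}]'
python3 - <<'E'
from h import *
todo((.579,-.151,.24),-.085);print(ctrl.get_state()["joint_positions"].round(2))
E
```

```text
time: 0.95
position: [0.3605, -0.3915, 0.2513]
tool_rot: [2.103, 0.235, -2.104]
ft_force: [-0.6, -0.9, 0.5]
grip_width: 1.004
time: 1.75
position: [0.5765, -0.1509, 0.2801]
tool_rot: [2.103, 0.235, -2.104]
ft_force: [0.4, -0.8, -0.1]
grip_width: 0.998
t 1.75 pos [ 0.5765 -0.1509  0.2801] grip 0.998 F [ 0.4 -0.8 -0.1]
world d [ 0.0025 -0.0001 -0.0401] tool units [ 0.134  0.002 -0.008] rot units(5deg) [-3.248e+01  0.000e+00  1.000e-02]
[ 0.67  0.22 -0.54  1.49  0.12  1.46 -1.22]
```

```bash
for i in 1; do :; done
python3 -m jog '[{"rot":[-1,0,0],"travel":[0,0,0],"jaw":-1},{"rot":[-1,0,0],"travel":[0,0,0],"jaw":-1},{"rot":[-1,0,0],"travel":[0,0,0],"jaw":-1},{"rot":[-1,0,0],"travel":[0,0,0],"jaw":-1},{"rot":[-1,0,0],"travel":[0,0,0],"jaw":-1},{"rot":[-1,0,0],"travel":[0,0,0],"jaw":-1},{"rot":[-1,0,0],"travel":[0,0,0],"jaw":-1},{"rot":[-1,0,0],"travel":[0,0,0],"jaw":-1}]'
python3 -m jog '[{"rot":[-1,0,0],"travel":[0,0,0],"jaw":-1},{"rot":[-1,0,0],"travel":[0,0,0],"jaw":-1},{"rot":[-1,0,0],"travel":[0,0,0],"jaw":-1},{"rot":[-1,0,0],"travel":[0,0,0],"jaw":-1},{"rot":[-1,0,0],"travel":[0,0,0],"jaw":-1},{"rot":[-1,0,0],"travel":[0,0,0],"jaw":-1},{"rot":[-1,0,0],"travel":[0,0,0],"jaw":-1},{"rot":[-1,0,0],"travel":[0,0,0],"jaw":-1}]'
python3 -m jog '[{"rot":[-1,0,0],"travel":[0,0,0],"jaw":-1},{"rot":[-1,0,0],"travel":[0,0,0],"jaw":-1},{"rot":[-1,0,0],"travel":[0,0,0],"jaw":-1},{"rot":[-1,0,0],"travel":[0,0,0],"jaw":-1},{"rot":[-1,0,0],"travel":[0,0,0],"jaw":-1},{"rot":[-1,0,0],"travel":[0,0,0],"jaw":-1},{"rot":[-1,0,0],"travel":[0,0,0],"jaw":-1},{"rot":[-1,0,0],"travel":[0,0,0],"jaw":-1}]'
python3 -m jog '[{"rot":[-1,0,0],"travel":[0,0,0],"jaw":-1},{"rot":[-1,0,0],"travel":[0,0,0],"jaw":-1},{"rot":[-1,0,0],"travel":[0,0,0],"jaw":-1},{"rot":[-1,0,0],"travel":[0,0,0],"jaw":-1},{"rot":[-1,0,0],"travel":[0,0,0],"jaw":-1},{"rot":[-1,0,0],"travel":[0,0,0],"jaw":-1},{"rot":[-1,0,0],"travel":[0,0,0],"jaw":-1},{"rot":[-1,0,0],"travel":[0,0,0],"jaw":-1}]'
python3 - <<'E'
from h import *
todo((.579,-.151,.24),-.085);s=ctrl.get_state();print(s["joint_positions"].round(2))
im=ctrl.get_image("wrist");m=ctrl.camera_model("wrist");H=m["hand_eye"];R=Ro.from_rotvec(s["tool_rot"])
im=im[:,:,::-1].copy();cv2.imwrite("pics/w1raw.png",im)
for a,b in LONG[24:]:
    q=[]
    for p in(a,b):
        w=wpt(p,.666,-.158,-.08,.055);t=R.inv().apply(w-s["position"])
        c=H[:3,:3].T@(t-H[:3,3]);c=np.array([c[0],-c[1],-c[2]])
        th=np.arccos(c[2]/np.linalg.norm(c));r=m["mtx"][0,0]*th;e=c[:2]/np.linalg.norm(c[:2])
        q.append((int(m["mtx"][0,2]+r*e[0]),int(m["mtx"][1,2]+r*e[1])))
    cv2.line(im,q[0],q[1],(0,0,255),1)
cv2.imwrite("pics/w1.png",im)
E
```

```text
time: 2.55
position: [0.5756, -0.1522, 0.2797]
tool_rot: [1.667, 0.831, -1.668]
ft_force: [-0.1, 0.7, -0.6]
grip_width: 0.998
time: 3.35
position: [0.5756, -0.1522, 0.2798]
tool_rot: [1.171, 1.234, -1.171]
ft_force: [0.0, -0.5, 0.6]
grip_width: 1.001
time: 4.15
position: [0.5756, -0.1522, 0.2798]
tool_rot: [0.641, 1.475, -0.642]
ft_force: [0.0, 0.3, 0.6]
grip_width: 1.002
time: 4.95
position: [0.5756, -0.1522, 0.2798]
tool_rot: [0.096, 1.569, -0.096]
ft_force: [-0.7, 0.4, -0.1]
grip_width: 1.0
t 4.95 pos [ 0.5756 -0.1522  0.2798] grip 1.0 F [-0.7  0.4 -0.1]
world d [ 0.0034  0.0012 -0.0398] tool units [0.133 0.005 0.011] rot units(5deg) [-0.43 -0.01  0.  ]
[ 0.94  0.29 -0.89  1.48  0.22  1.48  1.5 ]
```

View pics/w1.png

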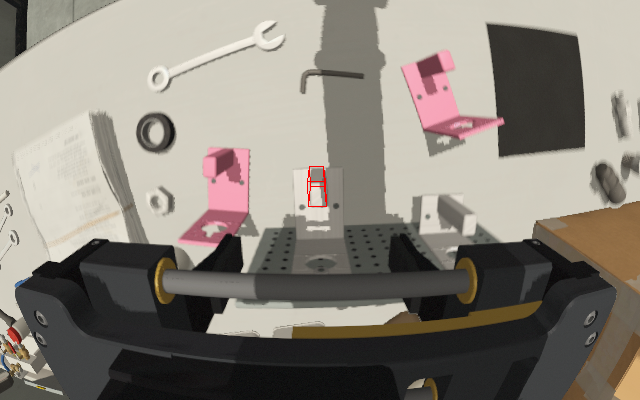

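Run:
```python
import cv2,numpy as np
a=[cv2.resize(cv2.imread(f"pics/{n}.png")[155:285,260:380],None,fx=3,fy=3,interpolation=cv2.INTER_CUBIC) for n in("w1raw","w1")]
cv2.imwrite("pics/w1c.png",np.hstack(a))
```

```text
(no output)
```

View pics/w1c.png

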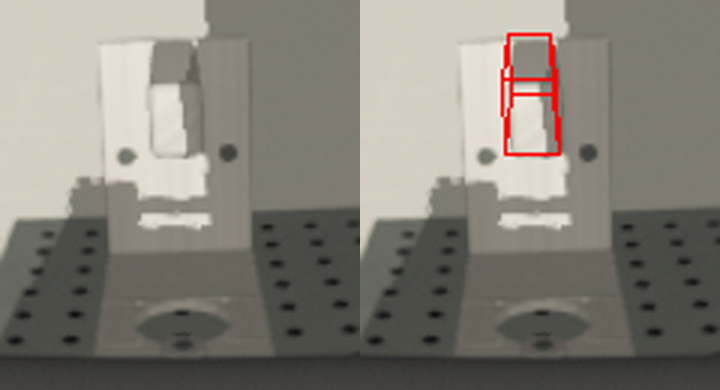

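```bash
python3 -m jog '[{"rot":[-0.43,0,0],"travel":[0.08,0.007,0.011],"jaw":-1},{"rot":[0,0,0],"travel":[0.1,0,0],"jaw":-1},{"rot":[0,0,0],"travel":[0.1,0,0],"jaw":-1},{"rot":[0,0,0],"travel":[0.1,0,0],"jaw":-1},{"rot":[0,0,0],"travel":[0.04,0,0],"jaw":-1},{"rot":[0,0,0],"travel":[0,0,0],"jaw":-1}]'
python3 - <<'E'
from h import *
todo((.579,-.15,.108),-.085)
im=ctrl.get_image("wrist")[:,:,::-1];cv2.imwrite("pics/w2.png",im)
E
```

```text
time: 5.6
position: [0.578, -0.1504, 0.1524]
tool_rot: [0.071, 1.573, -0.07]
ft_force: [-0.1, -1.3, -0.4]
grip_width: 0.999
t 5.6 pos [ 0.578  -0.1504  0.1524] grip 0.999 F [-0.1 -1.3 -0.4]
world d [ 0.001   0.0004 -0.0444] tool units [0.148 0.001 0.004] rot units(5deg) [-0.05 -0.04 -0.01]
```

View pics/w2.png

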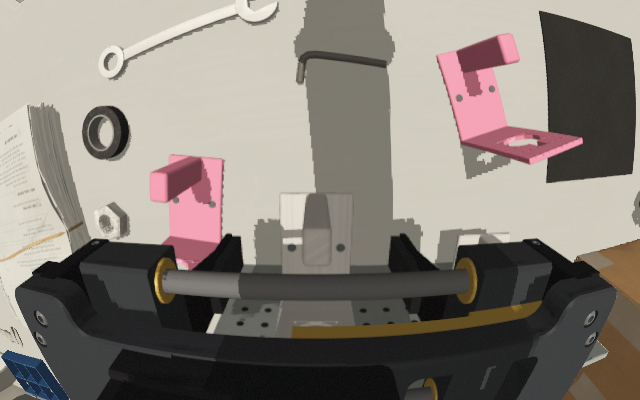

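The tongue (column 316) sits centred between the fingers, so I go down the last 44 mm and close the gripper.

```bash
python3 -m jog '[{"rot":[0,0,0],"travel":[0.075,0.001,0.003],"jaw":-1},{"rot":[0,0,0],"travel":[0.07,0,0],"jaw":-1},{"rot":[0,0,0],"travel":[0,0,0],"jaw":-1},{"rot":[0,0,0],"travel":[0,0,0],"jaw":1},{"rot":[0,0,0],"travel":[0,0,0],"jaw":1},{"rot":[0,0,0],"travel":[0,0,0],"jaw":1},{"rot":[0,0,0],"travel":[0,0,0],"jaw":1},{"rot":[0,0,0],"travel":[0,0,0],"jaw":1}]' 40
python3 -m jog '[{"rot":[0,0,0],"travel":[0,0,0],"jaw":1},{"rot":[0,0,0],"travel":[0,0,0],"jaw":1}]'
python3 - <<'E'
from h import *
todo((.579,-.15,.108),-.085)
E
```

```text
time: 6.45
position: [0.5805, -0.1504, 0.1111]
tool_rot: [0.069, 1.569, -0.07]
ft_force: [-0.8, 0.3, -0.0]
grip_width: 0.633
time: 6.65
position: [0.5803, -0.1503, 0.1107]
tool_rot: [0.07, 1.57, -0.07]
ft_force: [-0.3, 0.3, 0.3]
grip_width: 0.451
t 6.65 pos [ 0.5803 -0.1503  0.1107] grip 0.451 F [-0.3  0.3  0.3]
world d [-0.0013  0.0003 -0.0027] tool units [ 0.009  0.    -0.004] rot units(5deg) [-0.04 -0.    0.  ]
```

```bash
python3 -m jog '[{"rot":[0,0,0],"travel":[0,0,0],"jaw":1},{"rot":[0,0,0],"travel":[0,0,0],"jaw":1},{"rot":[0,0,0],"travel":[0,0,0],"jaw":1},{"rot":[0,0,0],"travel":[0,0,0],"jaw":1}]'
python3 -m jog '[{"rot":[0,0,0],"travel":[0,0,0],"jaw":1},{"rot":[0,0,0],"travel":[0,0,0],"jaw":1}]'
```

```text
time: 7.05
position: [0.5802, -0.1502, 0.1106]
tool_rot: [0.07, 1.57, -0.07]
ft_force: [-0.0, 0.2, -0.1]
grip_width: 0.204
time: 7.25
position: [0.5802, -0.1502, 0.1106]
tool_rot: [0.07, 1.57, -0.07]
ft_force: [-0.2, -0.2, 0.4]
grip_width: 0.203
```

Opening is 17.7 mm, so the tongue is gripped. Next, lift 30 mm.

```bash
python3 -m jog '[{"rot":[0,0,0],"travel":[-0.025,0,0],"jaw":1},{"rot":[0,0,0],"travel":[-0.025,0,0],"jaw":1},{"rot":[0,0,0],"travel":[-0.025,0,0],"jaw":1},{"rot":[0,0,0],"travel":[-0.025,0,0],"jaw":1},{"rot":[0,0,0],"travel":[0,0,0],"jaw":1},{"rot":[0,0,0],"travel":[0,0,0],"jaw":1}]'
python3 - <<'E'
from h import *
todo((.5802,-.1502,.1406),-.085)
cv2.imwrite("pics/s3.png",cv2.resize(ctrl.get_image("scene")[120:240,230:390,::-1],None,fx=4,fy=4,interpolation=cv2.INTER_CUBIC))
E
```

```text
time: 7.85
position: [0.5802, -0.1504, 0.1408]
tool_rot: [0.069, 1.57, -0.07]
ft_force: [-0.4, -0.5, -2.0]
grip_width: 0.2
t 7.85 pos [ 0.5802 -0.1504  0.1408] grip 0.2 F [-0.4 -0.5 -2. ]
world d [-0.      0.0002 -0.0002] tool units [ 0.001  0.    -0.   ] rot units(5deg) [-0.04  0.    0.  ]
```

View pics/s3.png

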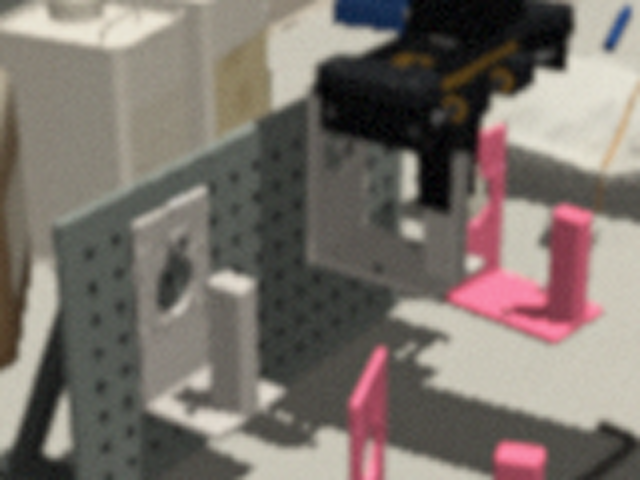

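The bracket is up by 30 mm and the tool reads 2 N, its own weight only. I pull slowly along -x, past the head first.

```bash
python3 -m jog '[{"rot":[0,0,0],"travel":[0,0,-0.025],"jaw":1},{"rot":[0,0,0],"travel":[0,0,-0.025],"jaw":1},{"rot":[0,0,0],"travel":[0,0,-0.025],"jaw":1},{"rot":[0,0,0],"travel":[0,0,-0.025],"jaw":1},{"rot":[0,0,0],"travel":[0,0,0],"jaw":1}]'
python3 -m jog '[{"rot":[0,0,0],"travel":[0,0,-0.06],"jaw":1},{"rot":[0,0,0],"travel":[0,0,-0.06],"jaw":1},{"rot":[0,0,0],"travel":[0,0,-0.06],"jaw":1},{"rot":[0,0,0],"travel":[0,0,-0.06],"jaw":1},{"rot":[0,0,0],"travel":[0,0,0],"jaw":1}]'
python3 - <<'E'
from h import *
todo((.446,.256,.22),-.085);print(ctrl.get_state()["joint_positions"].round(2))
cv2.imwrite("pics/s4.png",ctrl.get_image("scene")[:,:,::-1])
E
```

```text
time: 8.4
position: [0.5491, -0.1478, 0.1406]
tool_rot: [0.069, 1.571, -0.071]
ft_force: [0.4, 0.1, -2.4]
grip_width: 0.205
time: 8.9
position: [0.4768, -0.1415, 0.1405]
tool_rot: [0.069, 1.571, -0.072]
ft_force: [-0.3, 0.2, -1.3]
grip_width: 0.204
t 8.9 pos [ 0.4768 -0.1415  0.1405] grip 0.204 F [-0.3  0.2 -1.3]
world d [-0.0308  0.3975  0.0795] tool units [-0.268  1.31  -0.221] rot units(5deg) [-0.05 -0.02  0.03]
[ 1.1   0.13 -0.92  1.9   0.12  1.17  1.63]
```

View pics/s4.png

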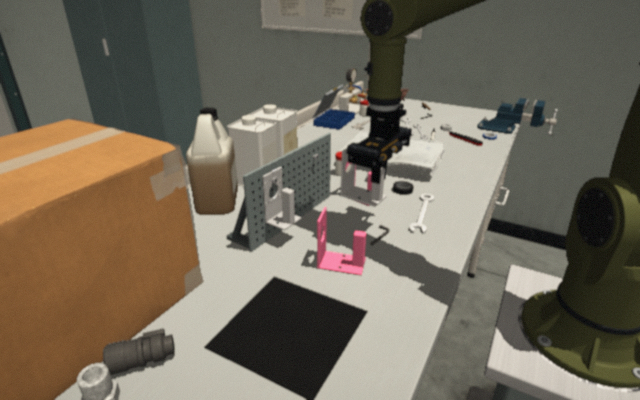

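It is off the screw and clear of everything. Now raise it 80 mm and carry it over the left pink bracket to the mat.

```bash
python3 -m jog '[{"rot":[0,0,0],"travel":[-0.09,0,0],"jaw":1},{"rot":[0,0,0],"travel":[-0.09,0,0],"jaw":1},{"rot":[0,0,0],"travel":[-0.09,0,0],"jaw":1},{"rot":[0,0,0],"travel":[0,0.06,-0.01],"jaw":1},{"rot":[0,0,0],"travel":[0,0.1,-0.018],"jaw":1},{"rot":[0,0,0],"travel":[0,0.1,-0.018],"jaw":1},{"rot":[0,0,0],"travel":[0,0.1,-0.018],"jaw":1},{"rot":[0,0,0],"travel":[0,0.1,-0.018],"jaw":1}]'
python3 -m jog '[{"rot":[0,0,0],"travel":[0,0.1,-0.018],"jaw":1},{"rot":[0,0,0],"travel":[0,0.1,-0.018],"jaw":1},{"rot":[0,0,0],"travel":[0,0.1,-0.018],"jaw":1},{"rot":[0,0,0],"travel":[0,0.1,-0.018],"jaw":1},{"rot":[0,0,0],"travel":[0,0.1,-0.018],"jaw":1},{"rot":[0,0,0],"travel":[0,0.1,-0.018],"jaw":1},{"rot":[0,0,0],"travel":[0,0.1,-0.018],"jaw":1},{"rot":[0,0,0],"travel":[0,0.05,-0.009],"jaw":1}]'
python3 - <<'E'
from h import *
todo((.446,.258,.0675),-.085);print(ctrl.get_state()["joint_positions"].round(2))
E
```

```text
time: 9.75
position: [0.4663, 0.0009, 0.221]
tool_rot: [0.069, 1.57, -0.068]
ft_force: [0.5, -0.1, -2.0]
grip_width: 0.205
time: 10.55
position: [0.4446, 0.2305, 0.2214]
tool_rot: [0.068, 1.57, -0.064]
ft_force: [1.0, 1.5, -1.8]
grip_width: 0.198
t 10.55 pos [0.4446 0.2305 0.2214] grip 0.198 F [ 1.   1.5 -1.8]
world d [ 0.0014  0.0275 -0.1539] tool units [ 0.513  0.09  -0.003] rot units(5deg) [ 0.01 -0.01 -0.03]
[ 0.73  0.12 -1.32  1.78  0.12  1.33  0.87]
```

Joint 3 is near its limit (-1.32 of -1.38), so I watch it in small steps.

```bash
python3 -m jog '[{"rot":[0,0,0],"travel":[0,0.02,0],"jaw":1},{"rot":[0,0,0],"travel":[0,0.02,0],"jaw":1},{"rot":[0,0,0],"travel":[0.02,0,0],"jaw":1},{"rot":[0,0,0],"travel":[0.02,0,0],"jaw":1},{"rot":[0,0,0],"travel":[0,0,0],"jaw":1}]'
python3 - <<'E'
from h import *
todo((.446,.258,.0675),-.085);print(ctrl.get_state()["joint_positions"].round(3))
E
```

```text
time: 11.05
position: [0.4467, 0.2366, 0.2083]
tool_rot: [0.07, 1.571, -0.072]
ft_force: [-1.1, -0.1, -2.3]
grip_width: 0.204
t 11.05 pos [0.4467 0.2366 0.2083] grip 0.204 F [-1.1 -0.1 -2.3]
world d [-0.0007  0.0214 -0.1408] tool units [ 0.469  0.072 -0.008] rot units(5deg) [-0.06 -0.02  0.02]
[ 0.674  0.17  -1.303  1.789  0.169  1.313  0.812]
```

```bash
python3 -m jog '[{"rot":[0,0,0],"travel":[0,0.03,0],"jaw":1},{"rot":[0,0,0],"travel":[0,0.03,0],"jaw":1},{"rot":[0,0,0],"travel":[0,0.012,-0.004],"jaw":1},{"rot":[0,0,0],"travel":[0.05,0,0],"jaw":1},{"rot":[0,0,0],"travel":[0.05,0,0],"jaw":1},{"rot":[0,0,0],"travel":[0,0,0],"jaw":1}]'
python3 - <<'E'
from h import *
todo((.446,.258,.0675),-.085);print(ctrl.get_state()["joint_positions"].round(3))
E
```

```text
time: 11.65
position: [0.4463, 0.2577, 0.1765]
tool_rot: [0.068, 1.574, -0.073]
ft_force: [-0.4, 0.3, -2.1]
grip_width: 0.202
t 11.65 pos [0.4463 0.2577 0.1765] grip 0.202 F [-0.4  0.3 -2.1]
world d [-0.0003  0.0003 -0.109 ] tool units [0.363 0.002 0.001] rot units(5deg) [-0.05 -0.05  0.03]
[ 0.557  0.254 -1.263  1.808  0.252  1.27   0.707]
```

```bash
python3 -m jog '[{"rot":[0,0,0],"travel":[0.07,0,0],"jaw":1},{"rot":[0,0,0],"travel":[0.07,0,0],"jaw":1},{"rot":[0,0,0],"travel":[0.07,0,0],"jaw":1},{"rot":[0,0,0],"travel":[0.07,0,0],"jaw":1},{"rot":[0,0,0],"travel":[0.05,0,0],"jaw":1},{"rot":[0,0,0],"travel":[0.02,0,0],"jaw":1},{"rot":[0,0,0],"travel":[0,0,0],"jaw":1}]'
python3 - <<'E'
from h import *
todo((.446,.258,.0586),-.085);s=ctrl.get_state();print(s["joint_positions"].round(3))
a=s["position"];overlay(cv2.imread("pics/s4.png")*0+ctrl.get_image("scene")[:,:,::-1],"scene",(a[0]+.087,a[1]-.006,-.075,a[2]-.0556),190,180,200,200,3,"pics/s5.png")
E
```

```text
time: 12.35
position: [0.4474, 0.2594, 0.074]
tool_rot: [0.069, 1.571, -0.07]
ft_force: [-0.2, -0.3, -1.1]
grip_width: 0.205
t 12.35 pos [0.4474 0.2594 0.074 ] grip 0.205 F [-0.2 -0.3 -1.1]
world d [-0.0014 -0.0014 -0.0154] tool units [ 0.051 -0.005 -0.004] rot units(5deg) [-0.04 -0.02  0.01]
[ 0.425  0.39  -1.155  1.919  0.401  1.094  0.59 ]
```

View pics/s5.png

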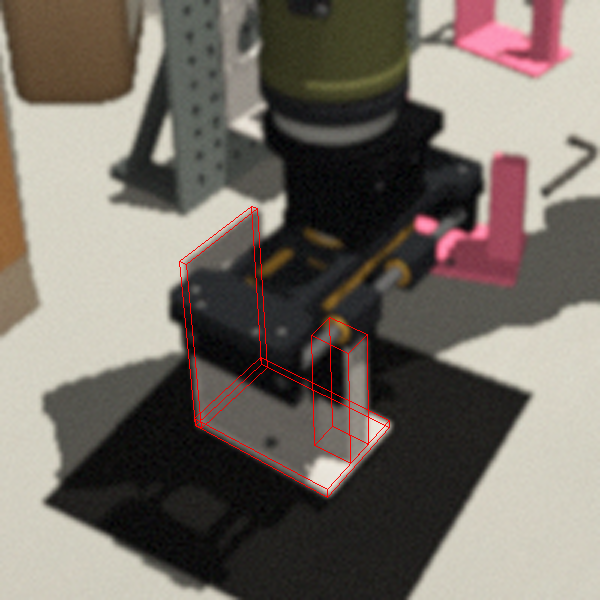

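Upright and over the mat's middle, 15 mm above it. Lower gently.

```bash
python3 -m jog '[{"rot":[0,0,0],"travel":[0.02,-0.003,-0.003],"jaw":1},{"rot":[0,0,0],"travel":[0.015,0,0],"jaw":1},{"rot":[0,0,0],"travel":[0.005,0,0],"jaw":1},{"rot":[0,0,0],"travel":[0,0,0],"jaw":1}]'
python3 -m jog '[{"rot":[0,0,0],"travel":[0.006,0,0],"jaw":1},{"rot":[0,0,0],"travel":[0,0,0],"jaw":1},{"rot":[0,0,0],"travel":[0,0,0],"jaw":1}]'
```

```text
time: 12.8
position: [0.4467, 0.2587, 0.0625]
tool_rot: [0.069, 1.57, -0.07]
ft_force: [0.1, -0.7, -1.5]
grip_width: 0.206
time: 13.1
position: [0.4469, 0.2589, 0.0609]
tool_rot: [0.07, 1.57, -0.07]
ft_force: [0.3, -0.2, -2.1]
grip_width: 0.204
```

```bash
python3 -m jog '[{"rot":[0,0,0],"travel":[0.005,0,0],"jaw":1},{"rot":[0,0,0],"travel":[0,0,0],"jaw":1},{"rot":[0,0,0],"travel":[0,0,0],"jaw":1}]'
python3 -m jog '[{"rot":[0,0,0],"travel":[0.003,0,0],"jaw":1},{"rot":[0,0,0],"travel":[0,0,0],"jaw":1},{"rot":[0,0,0],"travel":[0,0,0],"jaw":1}]'
```

```text
time: 13.4
position: [0.4471, 0.259, 0.0596]
tool_rot: [0.07, 1.569, -0.07]
ft_force: [0.6, -0.1, 1.0]
grip_width: 0.203
time: 13.7
position: [0.4473, 0.259, 0.0595]
tool_rot: [0.069, 1.569, -0.07]
ft_force: [-0.4, -2.5, 8.2]
grip_width: 0.202
```

Contact (8 N upward) at TCP z 59.5 mm, as predicted. Release, then rise.

```bash
python3 -m jog '[{"rot":[0,0,0],"travel":[-0.002,0,0],"jaw":0.3},{"rot":[0,0,0],"travel":[0,0,0],"jaw":0.0},{"rot":[0,0,0],"travel":[0,0,0],"jaw":-0.3},{"rot":[0,0,0],"travel":[0,0,0],"jaw":-0.5},{"rot":[0,0,0],"travel":[0,0,0],"jaw":-0.5},{"rot":[0,0,0],"travel":[0,0,0],"jaw":-0.5}]'
python3 - <<'E'
from h import *
todo((.446,.258,.2),-.085)
cv2.imwrite("pics/w6.png",ctrl.get_image("wrist")[:,:,::-1])
E
```

```text
time: 14.3
position: [0.4467, 0.2589, 0.0589]
tool_rot: [0.07, 1.57, -0.07]
ft_force: [-0.2, 0.3, 0.2]
grip_width: 0.665
t 14.3 pos [0.4467 0.2589 0.0589] grip 0.665 F [-0.2  0.3  0.2]
world d [-0.0007 -0.0009  0.1411] tool units [-0.47  -0.003 -0.002] rot units(5deg) [-0.04 -0.    0.  ]
```

View pics/w6.png

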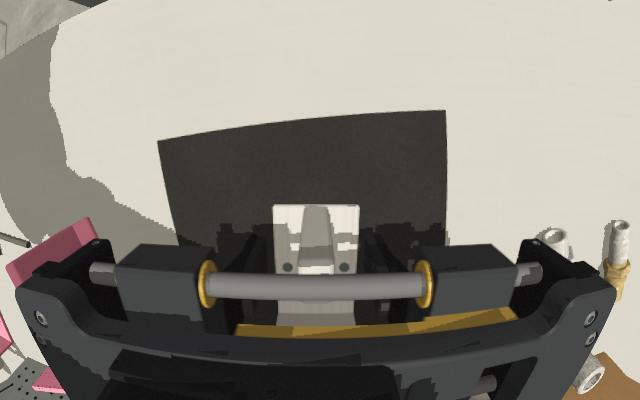

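Fingers are clear on both sides of the tongue (column 316). Rise straight up, then away toward the robot's right.

```bash
python3 -m jog '[{"rot":[0,0,0],"travel":[-0.05,0,0],"jaw":-0.5},{"rot":[0,0,0],"travel":[-0.1,0,0],"jaw":-0.5},{"rot":[0,0,0],"travel":[-0.12,0,0],"jaw":-0.5},{"rot":[0,0,0],"travel":[-0.12,0,0],"jaw":-0.5},{"rot":[0,0,0],"travel":[-0.12,0,0],"jaw":-0.5},{"rot":[0,0,0],"travel":[-0.1,0,0],"jaw":-0.5},{"rot":[0,0,0],"travel":[-0.05,0,0],"jaw":-0.5},{"rot":[0,0,0],"travel":[0,0,0],"jaw":-0.5}]'
python3 -m jog '[{"rot":[0,0,0],"travel":[0,-0.1,0],"jaw":-0.5},{"rot":[0,0,0],"travel":[0,-0.13,0],"jaw":-0.5},{"rot":[0,0,0],"travel":[0,-0.13,0],"jaw":-0.5},{"rot":[0,0,0],"travel":[0,-0.13,0],"jaw":-0.5},{"rot":[0,0,0],"travel":[0,-0.13,0],"jaw":-0.5},{"rot":[0,0,0],"travel":[0,-0.1,0],"jaw":-0.5},{"rot":[0,0,0],"travel":[0,0,0],"jaw":-0.5},{"rot":[0,0,0],"travel":[0,0,0],"jaw":-0.5}]'
python3 - <<'E'
from h import *
s=ctrl.get_state();print(s["joint_positions"].round(2),s["position"],s["qd"].round(3))
im=ctrl.get_image("top")[:,:,::-1];cv2.imwrite("pics/t7.png",im)
i2=ctrl.get_image("scene")[:,:,::-1]
P=(.4467+.087,.2589-.0065,-.075,.003)
overlay(i2,"scene",P,180,130,200,200,3,"pics/s7.png")
overlay(im,"top",P,130,130,200,200,3,"pics/t7c.png")
print("foot",wpt((-.05,0,0),*P))
E
```

```text
time: 15.15
position: [0.4477, 0.2597, 0.2591]
tool_rot: [0.07, 1.566, -0.069]
ft_force: [-0.2, 0.1, 0.6]
grip_width: 0.751
time: 15.95
position: [0.4268, 0.0435, 0.2557]
tool_rot: [0.072, 1.572, -0.07]
ft_force: [-0.1, 0.2, 0.3]
grip_width: 0.749
[ 0.93 -0.24 -0.93  1.88 -0.19  1.41  1.53] [0.42681063 0.04348261 0.25566108] [-0.011  0.    -0.042 -0.019 -0.008  0.004  0.   ]
foot [0.48384056 0.25614649 0.003     ]
```

View pics/t7.png

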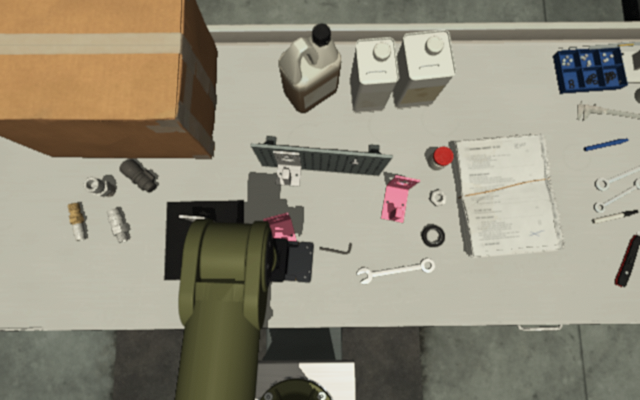

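View pics/s7.png

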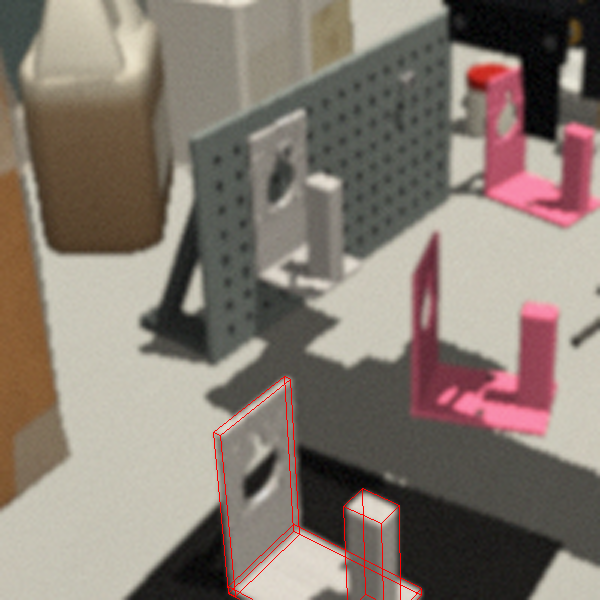

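The bracket stands upright on the mat and matches the predicted outline, with its foot about 1.5 mm from the mat's centre. The short bracket, the nut (437,198) and the hex key (337,248) are where they were. Handing in.

```bash
python3 -c "
from bench import ctrl
print(ctrl.close_job(), ctrl.get_state()['time'])"
```

```text
the job is handed in; nothing more can be done
the job is handed in; nothing more can be done
```

I took down the long bare-aluminium bracket from the right screw: lifted it 30 mm, pulled it off by about 104 mm, and carried it over the left pink bracket. I then set it on the mat until I felt about 8 N of contact, and released it. The job was handed in at about 16 s of the allowed 38 s; handing in reports no verdict.

**Last checks:**
- **Long bracket:** in the scene camera it stands upright and matches the model outline. From the release pose, its foot is about 1.5 mm from the measured mat centre.
- **Short bracket, nut and hex key:** by eye, they are where they were in the first pictures; I did not measure them again.
- **Robot:** the gripper is open and clear, about 0.25 m above the bench, and the force reading is near zero.

**Disagreements:**
- **Scene camera:** the first model overlay in this view was off by roughly 2 px. The top and wrist views fitted to about a millimetre.
- **Joint 3:** it came near its limit during the carry (-1.32 of -1.38), then moved back.
- **Top view:** in the final picture the arm hides part of the bracket, so the upright check rests on the scene view.

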